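Push the tray into the counter corner and the pod jar back to the splash

ROBOT

A 6-joint arm with a two-finger parallel gripper is mounted at the origin on the work surface. World frame = base frame: x ahead of the robot, y to its left, z up, the work surface at z = 0. Lengths are in mm, angles in rad, forces in N, time in s.
With the tool pointing down it reaches from about 350 to 875 mm from the base axis. Payload 4.2 kg.
Tool frame: the origin (TCP) lies at the very end of the fingers, on their centre line; the grasp point (between the pads) lies 19 mm behind it; z points along the fingers, y is the line along which they close (so a half turn about z gives the same grasp; the last joint's range is limited). The gripper opens to 85 mm and grips with 20 to 120 N. Pads are 22 mm wide; open, the fingers measure 114 mm over their backs; the gripper's body (76 mm by 85 mm) begins 54 mm behind the grasp point. The pads swing forward as they close: fully open they stand 13 mm farther back than shut.
Start: joints at [-0.859, 0.385, 0.008, 0, -1.194, -0.259], TCP at [273.44, -561.987, 231.312] pointing down, gripper open.
Joint ranges: [-3.14, 3.14], [-1.21, 2.06], [-1.07, 1.41], [-3.16, 2.05], [-2.99, -0.16], [-3.1, 3.1]. Speed limits (rad/s): [2.79, 2.79, 3.14, 3.14, 3.14, 3.14].

INTERFACE

Orientations are given as a unit quaternion [x, y, z, w].
In Python, from bench import monitor, get_image, camera_info, job_done gives the robot as it stands.
- The arm moves only by the tool send_rows, never from a script. Its argument "series" is a list of rows, each a list of 3 entries, a list of its own where there are three numbers: the shift along the tool's x, y, z in mm, then the turn, a rotation vector about the tool's x, y, z in rad, then the finger opening in mm, from 0 to 85.4. A call has 1 to 8 rows; each row shifts and turns the commanded pose from where the row before left it, along the tool's axes as they then stand; what a row does not reach is not made up. A row lasts 1/10 s, in which the tool goes at most 50 mm and 8.59 degrees, less where a joint would pass 70% of its speed; a pose out of reach is approached as far as the arm can. A call with a gripper value outside its range is refused whole. The fingers move at their own pace and stop on an object; the grip force is fixed at half the most. Time passes only in rows, so rows that do not move let the fingers close. It gives the time, the measured TCP pose, the force, the opening and the grip force at its end, in the units of the state.
- monitor.read_state(): the state, without advancing time (a new reading comes with each control period).
- get_image(name): name is "side" or "top"; returns the picture (420x560x3 uint8, red, green, blue); there is no depth.
- camera_info(name): a dict with "intrinsics" (3x3 intrinsics, pixels), "R" (3x3) and "t" (3): a world point X has camera coordinates R X + t. Camera axes: x right, y down, z forward; pixel columns grow to the right and rows downward; lengths in mm; the calibration is good to about 2 mm. A picture is of the moment at which its call begins. camera_info takes no time and is no camera call.
- job_done(): hands the job in; it is judged then, once.
The state is a dict: "clock": time; "joints": joint angles; "joint_vel": joint speeds; "joint_efforts": joint torques, N m; "position": TCP position; "ee_rot": TCP orientation; "contact_force": force on the tool from outside, world axes, zero at the start; "wrist_torque": the same for the moment, N m; "gripper_width": finger opening in mm; "grasp_force": force on a finger pad.
Only numpy, scipy, OpenCV 4.12 (cv2) and the standard library are available. Lean on these libraries where they do the work, as an engineer would, in place of code of your own. Each camera call takes 0.05 s, during which the arm holds its last target. There are 200 camera calls.

TASK

Clear the front of the mudroom counter for the laundry basket, only pushing with the fingers: slide the white ceramic tray into the left corner, its far long side flush against the back splash and its left end against the side splash, with the cup and clothespins riding in it, and push the detergent jar back until it touches the back splash. Nothing is to be gripped, lifted or tipped, and don't bang the tray or press it hard against the stone. Leave the fan switch and the other things where they are.

Things in the scene. Friction and masses are not known exactly. Their poses are not given: they have to be found in the camera images.
- splash: Dark soapstone splashes, fixed, 60 mm high, 20 mm thick. Origin: their inner corner at counter height. x points square into the back splash (away from the robot), y into the left side splash: the back splash's face is this frame's plane x=0, 1.1 m to the right (-y); the side splash's is y=0, 0.52 m towards the robot (-x). White sill behind; half wall 235 mm high over the side splash.
- tray: White ceramic tray, open box, long side 200 mm (its y), short side 140 mm (its x), 26 mm high, walls 8 mm, floor 8 mm thick, 0.6 to 0.85 kg, loose on the stone. Origin: centre of the underside; at yaw 0 its +x long side faces away from the robot and +y is to the left.
- tray_back_left (a point): Far left outer corner of the tray, at its underside (70 mm along its x, 100 mm along its y from its origin).
- tray_back_right (a point): Far right outer corner of the tray, at its underside (70, -100 mm).
- tray_front_left (a point): Near left outer corner of the tray, at its underside (-70, 100 mm).
- cup: Aluminium measuring cup standing in the tray, 66 mm across the rim, 46 mm high, flat handle at the rim reaching to 118 mm from its axis along its -y (when yaw is 0, to the right). Origin: centre of its underside. Rides in the tray.
- pin_a: Wooden spring clothespin lying in the tray, 72 mm long (its x), 13 mm wide, 10 mm high. Origin: centre of its underside. Rides in the tray.
- pin_b: The second clothespin, the same, also lying in the tray.
- jar: White plastic detergent pod jar with a blue twist cap, round, upright, 100 mm across (the cap 92 mm), 80 mm high, 0.3 to 0.6 kg, loose on the stone, too wide to be gripped. Origin: centre of its underside.
- spray: Spray bottle with a green head, 76 mm across, 202 mm high, bystander. Origin: centre of its underside.
- polish_tin: Round shoe polish tin, 79 mm across, 25 mm high, bystander. Origin: centre of its underside.
- boot_brush: Wooden boot brush, bristles down, 160 mm long (its y), 55 mm wide, 40 mm high, bystander. Origin: centre of its underside.
- dog_bowl: Steel dog bowl, 150 mm across the rim, 55 mm high, bystander. Origin: centre of its underside.
- fan_switch (a joint): Small white toggle of the vent fan switch on the half wall at the left, about 150 mm above the counter and 200 mm nearer the robot than the back splash; 0 is off as found, 0.9 is on. To be left alone.

How it is judged:
By the outcome, as a careful person would: the job done as asked, in the order asked, and still so for the second after the job is handed in, with the robot touching nothing.
It also fails if it takes over 58 s, if anything falls off the work surface, if the arm or the gripper's body presses on something with over 40 N, if the wrist force passes 120 N, or if a joint passes its speed limit or range.

## Working session

There is one attempt and no reset: what is moved stays moved. The work goes in short steps, Python scripts to look and compute and a tool call to move; the robot and the scene stay as the last step left them, time stands still between calls to the robot, and variables do not carry over. Pictures are saved under pics/ and viewed, at most 10 in all, crops included, and the job is handed in when it is done.

Besides the shell and the picture viewer there is one more tool, called after "Request:" as name([rows], argument=value, ...), one row to a line, values as JSON. send_rows: Moves the arm, as the interface text tells. Its arguments: {"type":"object","properties":{"series":{"type":"array"}},"required":["series"]}

```bash
ls; mkdir -p pics; python3 - <<'E'
from bench import monitor,get_image,camera_info
import cv2
for n in("top","side"):
    cv2.imwrite(f"pics/{n}0.png",get_image(n)[:,:,::-1]); c=camera_info(n); print(n,c)
print(monitor.read_state())
E
```

```text
pics
top {'intrinsics': array([[424.26015504,   0.        , 280.55768482],
       [  0.        , 424.26015504, 206.75182964],
       [  0.        ,   0.        ,   1.        ]]), 'R': array([[-4.46472256e-04, -9.99988218e-01,  4.83367601e-03],
       [-9.90079404e-01, -2.37133738e-04, -1.40508782e-01],
       [ 1.40508273e-01, -4.84845634e-03, -9.90067633e-01]]), 't': array([ -81.47646035,  516.65064442, 1246.6532587 ])}
side {'intrinsics': array([[499.15246571,   0.        , 286.58412825],
       [  0.        , 499.15246571, 205.44174784],
       [  0.        ,   0.        ,   1.        ]]), 'R': array([[-0.79345704, -0.60860389,  0.00521804],
       [-0.39984055,  0.51478326, -0.75837045],
       [ 0.45886104, -0.60382076, -0.65180291]]), 't': array([ 371.72513423,  331.93087353, 1493.58093504])}
{'clock': 0.1, 'joints': array([-8.59410262e-01,  3.85468906e-01,  6.75083611e-03, -4.34894404e-04,
       -1.19402589e+00, -2.58608374e-01]), 'joint_vel': array([ 3.47438106e-06, -3.96562836e-04,  1.38730072e-03,  2.39757266e-03,
        1.03280090e-03,  7.64406000e-05]), 'joint_efforts': array([-2.03268792e-03, -3.93318164e+01,  1.88927293e+01,  4.19802323e+00,
       -2.60457578e-03,  2.21291785e-06]), 'position': array([ 273.19852571, -561.53276207,  230.33293471]), 'ee_rot': array([-2.24381720e-01,  9.74500823e-01,  9.55740174e-04, -2.75190793e-04]), 'contact_force': array([-1.01225556,  0.39227109,  1.11019182]), 'wrist_torque': array([-0.00861241, -0.00422762, -0.01938884]), 'grasp_force': 0.0, 'gripper_width': 85.0674297352269}
```

View pics/top0.png

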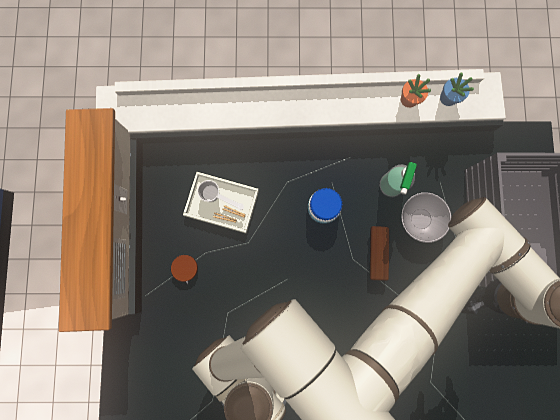

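View pics/side0.png

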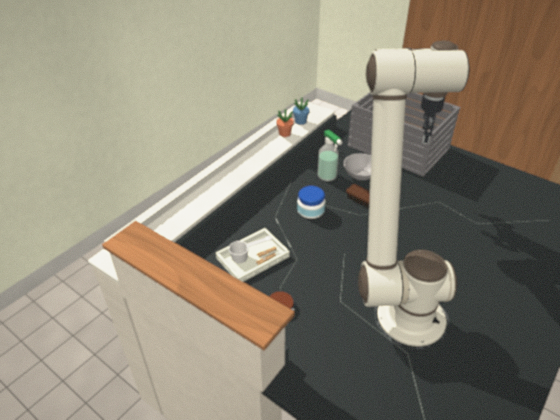

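The top view shows the tray at about (221,202), yawed clockwise, the jar at (325,205), the tin at (184,268), the brush at (379,253), and the splashes at roughly row 130 and column 135. I'll enlarge with contrast for the edges.

```bash
cat > h.py <<'E'
import numpy as np,cv2
from bench import monitor,get_image,camera_info
def ray(n,px,z=0.):
    c=camera_info(n);K,R,t=c["intrinsics"],c["R"],c["t"]
    C=-R.T@t; d=R.T@np.linalg.inv(K)@np.array([px[0],px[1],1.])
    return C+d*(z-C[2])/d[2]
def proj(n,X):
    c=camera_info(n);p=c["intrinsics"]@(c["R"]@np.array(X,float)+c["t"]);return p[:2]/p[2]
E
python3 - <<'E'
import cv2,numpy as np
im=cv2.imread("pics/top0.png")
c=im[115:255,95:290]
c=(255*(c/255.)**0.5).astype('uint8')
cv2.imwrite("pics/c1.png",cv2.resize(c,None,fx=4,fy=4,interpolation=cv2.INTER_CUBIC))
E
```

```text
(no output)
```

View pics/c1.png

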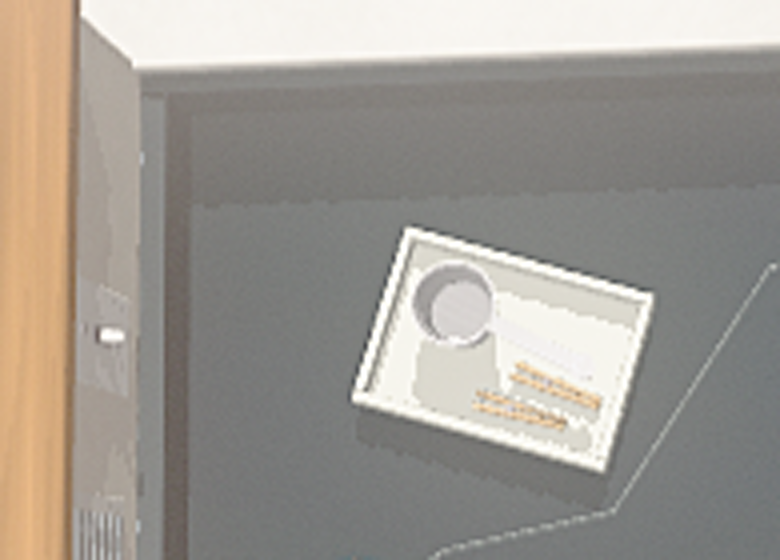

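```bash
python3 - <<'E'
from h import *
im=cv2.imread("pics/top0.png"); g=cv2.GaussianBlur(cv2.cvtColor(im,cv2.COLOR_BGR2GRAY).astype(float),(0,0),.6)
for u in (150,200,240,290,350): print("col",u,[int(x) for x in np.median(g[122:175,u-3:u+4],axis=1)])
for v in (175,200,225,250,280): print("row",v,[int(x) for x in np.median(g[v-3:v+4,125:150],axis=0)])
c=camera_info("top");print("cam",-c["R"].T@c["t"])
hsv=cv2.cvtColor(im,cv2.COLOR_BGR2HSV)
# tray: fit outer rim
m=((g>110)&(hsv[:,:,1]<140)).astype('uint8'); m[:160]=0;m[245:]=0;m[:,:178]=0;m[:,270:]=0
n,l,s,ce=cv2.connectedComponentsWithStats(m); k=1+np.argmax(s[1:,4]); pts=np.argwhere(l==k)[:,::-1].astype(np.float32)
r=cv2.minAreaRect(pts);print(r,s[k])
for q in [(405,228),(655,293),(605,472),(352,403)]:
    p=(95+(q[0]+.5)/4-.5,115+(q[1]+.5)/4-.5); print(p,ray("top",p,26)[:2])
# jar cap
b=((hsv[:,:,0]>100)&(hsv[:,:,0]<130)&(hsv[:,:,1]>180)&(hsv[:,:,2]>90)).astype('uint8')
n,l,s,ce=cv2.connectedComponentsWithStats(b[:, :400]);k=1+np.argmax(s[1:,4]);print(s[k],ce[k],ray("top",ce[k],80))
print("tin",ray("top",(184,268),25),"brush",ray("top",(379,228),40),ray("top",(379,279),40))
E
```

```text
col 150 [237, 237, 237, 237, 237, 236, 237, 239, 217, 160, 113, 83, 74, 75, 76, 71, 66, 64, 63, 63, 62, 64, 65, 65, 64, 64, 64, 63, 62, 61, 61, 61, 60, 60, 59, 59, 58, 58, 58, 57, 57, 56, 56, 56, 61, 63, 64, 63, 62, 62, 62, 62, 61]
col 200 [237, 237, 237, 237, 238, 239, 225, 175, 128, 91, 77, 78, 79, 77, 70, 67, 67, 66, 66, 67, 68, 68, 67, 67, 66, 66, 66, 66, 65, 65, 64, 64, 64, 63, 63, 63, 63, 62, 62, 62, 61, 61, 62, 66, 68, 68, 67, 67, 64, 66, 125, 221, 226]
col 240 [236, 235, 235, 238, 238, 206, 145, 102, 81, 76, 77, 77, 70, 67, 66, 66, 65, 64, 66, 67, 67, 66, 66, 66, 65, 65, 64, 64, 63, 63, 62, 63, 62, 62, 62, 61, 61, 62, 61, 60, 61, 65, 67, 68, 68, 68, 67, 67, 67, 67, 68, 67, 68]
col 290 [231, 232, 232, 207, 149, 107, 81, 74, 74, 74, 69, 64, 63, 62, 61, 60, 62, 64, 63, 62, 62, 61, 61, 61, 61, 59, 59, 58, 58, 57, 56, 55, 56, 55, 54, 54, 54, 53, 53, 58, 61, 61, 60, 60, 60, 60, 59, 59, 59, 59, 58, 58, 59]
col 350 [237, 205, 144, 100, 79, 74, 75, 75, 69, 64, 62, 62, 61, 61, 63, 64, 64, 63, 63, 62, 61, 60, 60, 60, 59, 58, 58, 57, 57, 56, 56, 55, 55, 53, 53, 55, 58, 59, 61, 59, 60, 59
[... 499 characters left out ...]
0 [95, 97, 96, 85, 81, 79, 78, 78, 79, 78, 51, 40, 40, 39, 38, 39, 43, 55, 57, 56, 56, 56, 55, 55, 55]
cam [ 336.32368874  -75.30864121 1307.25882455]
((220.3986053466797, 201.58677673339844), (66.33499145507812, 46.46904373168945), 15.751173973083496) [ 183  172   76   61 3006]
(195.875, 171.625) [627.49380367 179.49085463]
(258.375, 187.875) [576.65199185 -13.53251102]
(245.875, 232.625) [439.13608537  23.29610633]
(182.625, 215.375) [491.62542717 215.96087965]
[310 188  32  32 769] [325.69180754 203.56827048] [ 519.93484871 -213.40307907   80.        ]
tin [333.37925476 207.02395032  25.        ] brush [ 451.87859019 -376.72094891   40.        ] [ 301.04362323 -371.73032863   40.        ]
```

```bash
python3 - <<'E'
from h import *
B60=[(150,137.3),(200,135.6),(240,133.9),(290,131.9),(350,129.9)]
B0=[(150,142.6),(200,140.8),(240,139.5),(290,138),(350,135.6)]
S60=[(135.7,175),(135.4,200),(135.1,225),(134.8,250),(134.3,280)]
S0=[(142,175),(142,200),(141.9,225),(141.7,250),(141.5,280)]
for n,l,z in(("B60",B60,60),("B0",B0,0),("S60",S60,60),("S0",S0,0)):
    P=np.array([ray("top",p,z)[:2] for p in l]); 
    i=1 if n[0]=="B" else 0
    print(n,P.round(1).tolist(),np.polyfit(P[:,i],P[:,1-i],1))
# refine tray: rim subpixel edges
im=cv2.imread("pics/top0.png"); g=cv2.cvtColor(im,cv2.COLOR_BGR2GRAY).astype(np.float32)
c=np.array([(195.9,171.6),(258.4,187.9),(245.9,232.6),(182.6,215.4)])
L=[]
for i in range(4):
    a,b=c[i],c[(i+1)%4]; d=(b-a)/np.linalg.norm(b-a); nn=np.array([d[1],-d[0]]); E=[]
    for f in np.linspace(.1,.9,30):
        p=a+(b-a)*f; s=np.arange(-4,3,.1); q=p+s[:,None]*nn
        v=cv2.remap(g,q[:,0].astype(np.float32)[None],q[:,1].astype(np.float32)[None],cv2.INTER_LINEAR)[0]
        out=v[-8:].mean(); h=(out+v.max())/2
        k=np.where(v>h)[0].max(); E.append(ray("top",q[k],26)[:2])
    E=np.array(E,np.float32); vx,vy,x0,y0=cv2.fitLine(E,cv2.DIST_HUBER,0,.01,.01).ravel(); L.append((vx,vy,x0,y0)); print(np.degrees(np.arctan2(vy,vx)))
for i in range(4):
    a,b=L[i-1],L[i]; A=np.array([[a[0],-b[0]],[a[1],-b[1]]]); t=np.linalg.solve(A,[b[2]-a[2],b[3]-a[3]]); print("corner",a[2]+t[0]*a[0],a[3]+t[0]*a[1])
E
```

```text
B60 [[726.2, 314.8], [731.7, 163.3], [737.1, 41.9], [743.6, -110.3], [750.1, -293.3]] [-4.01404057e-02  7.38677474e+02]
B0 [[727.5, 332.8], [733.6, 174.3], [738.0, 47.3], [743.1, -111.9], [751.2, -303.4]] [-3.65873280e-02  7.39683566e+02]
S60 [[609.3, 352.6], [533.5, 349.9], [458.9, 347.2], [385.6, 344.6], [299.2, 341.9]] [3.46316418e-02 3.31377969e+02]
S0 [[622.5, 353.4], [543.0, 349.8], [464.8, 346.6], [387.9, 343.7], [297.4, 340.2]] [4.04486010e-02 3.27980082e+02]
74.23
-15.682281
74.21909
-15.754802
corner 629.10565 178.73877
corner 575.01904 -12.782097
corner 440.22958 25.060537
corner 494.40088 216.74162
```

Request:
send_rows([
  [[-27.9, 34.6, 0], [0, 0, 0], 85],
  [[-27.9, 34.6, 0], [0, 0, 0], 85],
  [[-27.9, 34.6, 0], [0, 0, 0], 85],
  [[-27.9, 34.6, 0], [0, 0, 0], 85],
  [[-27.9, 34.6, 0], [0, 0, 0], 85],
  [[-27.9, 34.6, 0], [0, 0, 0], 85],
  [[-27.9, 34.6, 0], [0, 0, 0], 85],
  [[-27.9, 34.6, 0], [0, 0, 0], 85],
])

```text
clock: 0.9
position: [352.8, -213.7, 231.1]
ee_rot: [-0.224, 0.975, 0.0, -0.0]
contact_force: [0.1, -0.6, 0.1]
gripper_width: 85.3
grasp_force: 0.0
```

Request:
send_rows([
  [[-27.9, 34.6, 0], [0, 0, 0], 85],
  [[-27.9, 34.6, 0], [0, 0, 0], 85],
  [[-27.9, 34.6, 0], [0, 0, 0], 85],
  [[-27.9, 34.6, 0], [0, 0, 0], 85],
  [[-27.9, 34.6, 0], [0, 0, 0], 85],
  [[-27.9, 34.6, 0], [0, 0, 0], 85],
  [[-27.9, 34.6, 0], [0, 0, 0], 85],
  [[-27.9, 34.6, 0], [0, 0, 0], 85],
])

```text
clock: 1.7
position: [432.3, 132.9, 231.2]
ee_rot: [-0.225, 0.974, 0.0, -0.0]
contact_force: [0.5, -0.6, -0.0]
gripper_width: 84.9
grasp_force: 0.0
```

Request:
send_rows([
  [[0, 0, 0], [0, 0, 0.12], 85],
  [[0, 0, 35], [0, 0, 0.12], 85],
  [[0, 0, 40], [0, 0, 0.12], 85],
  [[0, 0, 40], [0, 0, 0.12], 85],
  [[0, 0, 40], [0, 0, 0.12], 85],
  [[0, 0, 30], [0, 0, 0.13], 85],
  [[0, 0, 20], [0, 0, 0], 85],
  [[0, 0, 0], [0, 0, 0], 85],
])

```text
clock: 2.5
position: [430.7, 129.7, 23.7]
ee_rot: [0.138, 0.99, -0.003, -0.003]
contact_force: [-0.4, -0.4, 0.5]
gripper_width: 84.9
grasp_force: 0.0
```

Request:
send_rows([
  [[0, 0, 14], [0, 0, 0], 85],
  [[-4, 0, 10], [0, 0, 0], 85],
  [[-6, 0, 2], [0, 0, 0], 85],
  [[-6, 0, 0], [0, 0, 0], 85],
  [[-4, 0, 0], [0, 0, 0], 85],
  [[-2, 0, 0], [0, 0, 0], 85],
  [[-2, 0, 0], [0, 0, 0], 85],
  [[-2, 0, 0], [0, 0, 0], 85],
])

```text
clock: 3.3
position: [456.8, 123.9, 0.6]
ee_rot: [0.138, 0.99, -0.0, -0.001]
contact_force: [-6.4, 3.8, 5.8]
gripper_width: 85.2
grasp_force: 3.6
```

Request:
send_rows([
  [[-2, 0, 0], [0, 0, 0], 85],
  [[-2, 0, 0], [0, 0, 0], 85],
  [[-2, 0, 0], [0, 0, 0], 85],
  [[-2, 0, 0], [0, 0, 0], 85],
  [[-3, 0, 0], [0, 0, 0], 85],
  [[-3, 0, 0], [0, 0, 0], 85],
])

```text
clock: 3.9
position: [468.5, 119.3, 0.4]
ee_rot: [0.138, 0.99, -0.001, -0.002]
contact_force: [-7.4, 1.1, 5.7]
gripper_width: 85.1
grasp_force: 4.0
```

```bash
cat >> h.py <<'E'
def view(name,box=(95,110,295,260),f=4):
    im=get_image("top")[:,:,::-1]; cv2.imwrite(f"pics/{name}_full.png",im)
    x0,y0,x1,y1=box; c=(255*(im[y0:y1,x0:x1]/255.)**.5).astype('uint8')
    cv2.imwrite(f"pics/{name}.png",cv2.resize(c,None,fx=f,fy=f,interpolation=cv2.INTER_CUBIC))
    return im
E
python3 -c "
from h import *
view('t1');s=monitor.read_state();print(s['position'],s['contact_force'])"
```

```text
[4.68995824e+02 1.19240873e+02 3.42956557e-01] [-5.74015747  0.48618656  4.2830261 ]
```

View pics/t1.png

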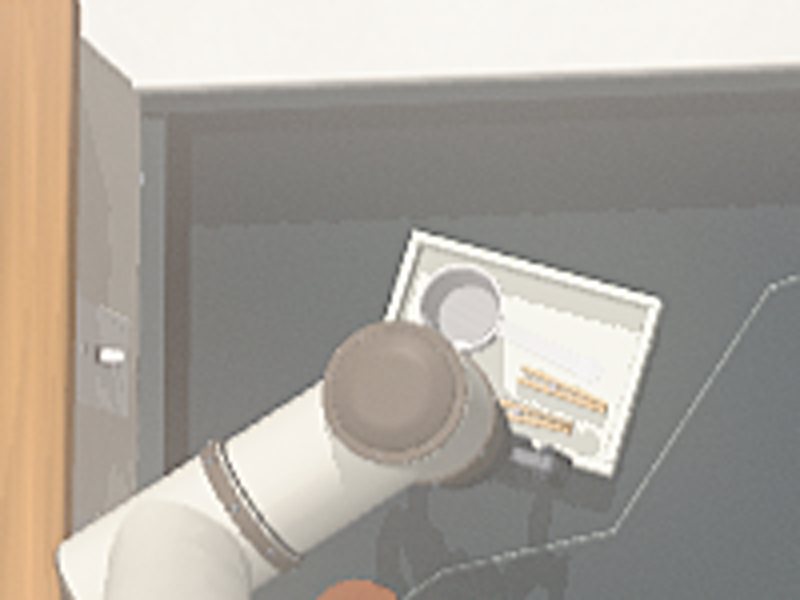

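The tray sits squarely on both fingers: rim corners at about (413,232) and (660,300), the cup at (462,308) and the pins inside. Next comes the turning arc.

Request:
send_rows([
  [[-4, 0, -1], [0, 0, -0.01], 85],
  [[-6, 0, -1], [0, 0, -0.02], 85],
  [[-8, 0, 0], [0, 0, -0.026], 85],
  [[-8, 0, 0], [0, 0, -0.026], 85],
  [[-8, 0, 0], [0, 0, -0.026], 85],
  [[-8, 0, 0], [0, 0, -0.026], 85],
  [[-8, 0, 0], [0, 0, -0.026], 85],
  [[-8, 0, 0], [0, 0, -0.026], 85],
])

```text
clock: 4.75
position: [526.3, 107.4, 1.9]
ee_rot: [0.046, 0.999, -0.001, -0.002]
contact_force: [-5.3, -0.3, 1.8]
gripper_width: 85.2
grasp_force: 2.6
```

Request:
send_rows([
  [[-8, 0, 0], [0, 0, -0.026], 85],
  [[-8, 0, 0], [0, 0, -0.026], 85],
  [[-8, 0, 0], [0, 0, -0.026], 85],
  [[-8, 0, 0], [0, 0, -0.026], 85],
  [[-5, 0, 0], [0, 0, -0.02], 85],
  [[-2, 0, 0], [0, 0, -0.003], 85],
  [[0, 0, 0], [0, 0, 0], 85],
])

```text
clock: 5.45
position: [566.6, 106.7, 2.0]
ee_rot: [-0.018, 1.0, -0.0, -0.0]
contact_force: [-3.1, -1.7, 0.1]
gripper_width: 85.3
grasp_force: 1.5
```

```bash
python3 -c "
from h import *
view('t2');s=monitor.read_state();print(s['position'],s['contact_force'])"
```

```text
[566.61738693 106.84797012   2.06879083] [-2.87320717 -2.30328507 -0.26299526]
```

View pics/t2.png

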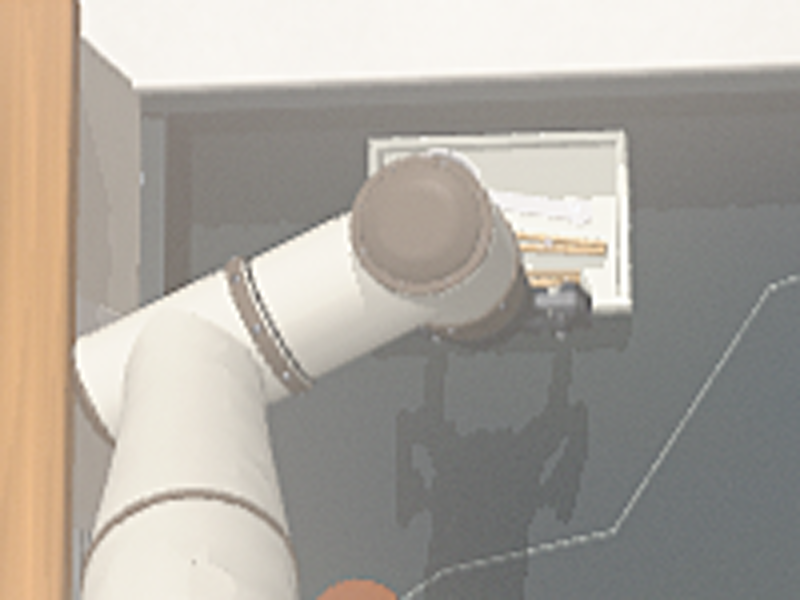

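The tray is now square to the splash: far rim corners at crop (370,140) and (626,132), near-right at (632,310), with the pins and cup inside.

```bash
cat >> h.py <<'E'
O=np.array([725.7,357.1]); TH=.038; RS=np.array([[np.cos(TH),-np.sin(TH)],[np.sin(TH),np.cos(TH)]])
def spl(p): return RS.T@(np.array(p)[:2]-O)
def cr(q,z=26,o=(95,110)): return ray("top",(o[0]+(q[0]+.5)/4-.5,o[1]+(q[1]+.5)/4-.5),z)[:2]
E
python3 -c "
from h import *
for q in [(370,140),(626,132),(632,310)]: print(cr(q),spl(cr(q)))
print('tcp',spl(monitor.read_state()['position']))
im=get_image('side');cv2.imwrite('pics/s2.png',im[:,:,::-1]);print(monitor.read_state()['joints'])"
```

```text
[713.33841814 209.05832156] [ -17.97688786 -147.46517814]
[719.96100821  10.04212411] [ -18.91987429 -346.58930105]
[578.98378863   4.12862207] [-160.01997956 -347.1426889 ]
tcp [-168.47505791 -244.02768512]
[ 4.67401672e-01  5.64232215e-01 -3.65930853e-01  9.38366819e-05
 -6.41161373e-01 -2.00275940e+00]
```

View pics/s2.png

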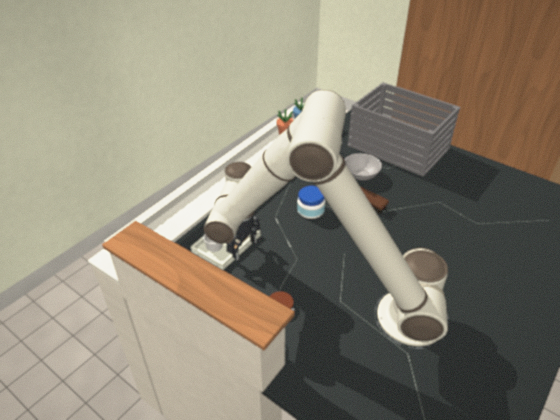

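The gripper is behind the tray at about (245,235). The wrist's side cap at (220,230) hangs toward the half wall, so I'll triangulate that clearance.

```bash
python3 -c "
from h import *
def tri(a,b):
    P=[camera_info(n)['intrinsics']@np.c_[camera_info(n)['R'],camera_info(n)['t']] for n in('top','side')]
    X=cv2.triangulatePoints(P[0],P[1],np.array(a,float),np.array(b,float)).ravel();X=X[:3]/X[3];return X.round(),proj('top',X).round(1),proj('side',X).round(1)
print(tri((200,165),(238,172)))
for t in((117,203),(115,210),(120,195)): print(tri(t,(220,230)))
for q in((148,228),(290,312)): print('wallcorner z235',ray('side',q,255))
print('wall inner top edge',ray('top',(114,110),235),ray('top',(110,330),235))
"
```

```text
(array([570., 107., 340.]), array([200.4, 165.6]), array([237.6, 171.9]))
(array([475., 301., 310.]), array([119.7, 207.9]), array([216.4, 228.8]))
(array([463., 305., 317.]), array([116.4, 212.4]), array([218.2, 229.4]))
(array([489., 295., 300.]), array([124. , 202.6]), array([214.4, 228. ]))
wallcorner z235 [673.3916115 377.5427145 255.       ]
wallcorner z235 [180.3510287  364.45865374 255.        ]
wall inner top edge [745.67986286 357.85730731 235.        ] [183.78262536 336.94088925 235.        ]
```

Clearance is about 25 mm over the wall and only needed if the tool goes much farther left. So I'll push flush to the back here, then slide left from the right-hand end.

Request:
send_rows([
  [[-3, 0, 0], [0, 0, -0.002], 85],
  [[-4, 0, 0], [0, 0, 0], 85],
  [[-3, 0, 0], [0, 0, 0], 85],
  [[-2, 0, 0], [0, 0, 0], 85],
  [[-1, 0, 0], [0, 0, 0], 85],
])

```text
clock: 6.05
position: [580.2, 108.0, 2.2]
ee_rot: [-0.019, 1.0, 0.0, 0.0]
contact_force: [-3.6, 0.5, -0.8]
gripper_width: 84.9
grasp_force: 1.7
```

Request:
send_rows([
  [[-1, 0, 0], [0, 0, 0], 85],
  [[-1, 0, 0], [0, 0, 0], 85],
  [[0, 0, 0], [0, 0, 0], 85],
])

```text
clock: 6.35
position: [581.9, 107.9, 2.2]
ee_rot: [-0.019, 1.0, 0.0, -0.0]
contact_force: [-4.1, 1.7, -1.7]
gripper_width: 85.3
grasp_force: 1.5
```

Request:
send_rows([
  [[-1, 0, 0], [0, 0, 0], 85],
  [[0, 0, 0], [0, 0, 0], 85],
])

```text
clock: 6.55
position: [581.9, 107.9, 2.2]
ee_rot: [-0.019, 1.0, -0.0, -0.001]
contact_force: [-5.1, 1.4, 0.0]
gripper_width: 85.0
grasp_force: 2.8
```

Request:
send_rows([
  [[-1, 0, 0], [0, 0, 0], 85],
  [[0, 0, 0], [0, 0, 0], 85],
])

```text
clock: 6.75
position: [581.9, 107.9, 2.3]
ee_rot: [-0.019, 1.0, -0.0, -0.002]
contact_force: [-7.8, 2.7, 0.6]
gripper_width: 85.1
grasp_force: 4.1
```

Request:
send_rows([
  [[-1, 0, 0], [0, 0, 0], 85],
  [[0, 0, 0], [0, 0, 0], 85],
])

```text
clock: 6.95
position: [581.9, 107.8, 2.2]
ee_rot: [-0.019, 1.0, -0.001, -0.003]
contact_force: [-10.3, 3.6, 4.2]
gripper_width: 85.3
grasp_force: 5.3
```

Force rises while the position holds at 581.9, so the tray is touching the back splash. I'll back off and go round to the right end.

Request:
send_rows([
  [[5, 0, 0], [0, 0, 0], 85],
  [[25, 0, -10], [0, 0, 0], 85],
  [[0, 0, -45], [0, 0, 0], 85],
  [[0, -30, -40], [0, 0, 0], 85],
  [[-38, -38, 0], [0, 0, 0], 85],
  [[-38, -38, 0], [0, 0, 0], 85],
  [[-38, -38, 0], [0, 0, 0], 85],
  [[0, 0, 0], [0, 0, 0], 85],
])

```text
clock: 7.75
position: [671.7, -29.5, 98.2]
ee_rot: [-0.017, 1.0, -0.0, 0.004]
contact_force: [0.5, -0.8, -0.0]
gripper_width: 85.1
grasp_force: 0.0
```

Request:
send_rows([
  [[0, 0, 0], [0, 0, 0.143], 85],
  [[0, 0, 0], [0, 0, 0.143], 85],
  [[0, 0, 0], [0, 0, 0.143], 85],
  [[0, 0, 0], [0, 0, 0.143], 85],
  [[0, 0, 0], [0, 0, 0.143], 85],
  [[0, 0, 0], [0, 0, 0.143], 85],
  [[0, 0, 0], [0, 0, 0.143], 85],
  [[0, 0, 0], [0, 0, 0.143], 85],
])

```text
clock: 8.55
position: [667.7, -25.0, 98.6]
ee_rot: [0.528, 0.849, 0.001, 0.002]
contact_force: [0.2, 1.0, -1.0]
gripper_width: 85.0
grasp_force: 0.0
```

Request:
send_rows([
  [[0, 0, 20], [0, 0, 0.143], 85],
  [[0, 0, 25], [0, 0, 0.143], 85],
  [[0, 0, 25], [0, 0, 0.141], 85],
  [[0, 0, 0], [0, 0, 0], 85],
  [[0, 0, 0], [0, 0, 0], 85],
])

```text
clock: 9.05
position: [668.3, -57.3, 23.3]
ee_rot: [0.671, 0.741, 0.027, -0.026]
contact_force: [0.6, -1.0, 0.4]
gripper_width: 84.7
grasp_force: 0.0
```

```bash
python3 -c "
from h import *
view('t3');s=monitor.read_state();print(s['position'],s['contact_force'],s['ee_rot'],s['joints'],spl(s['position']))"
```

```text
[668.73961234 -56.51358398  24.22893033] [ 0.85357723 -0.79554006  0.26450734] [ 0.67023675  0.74117896  0.02785359 -0.02570253] [ 0.12065097  0.65687603 -0.05261566 -0.09990195 -0.85539796 -3.09646593] [ -72.63280104 -411.15101706]
```

View pics/t3.png

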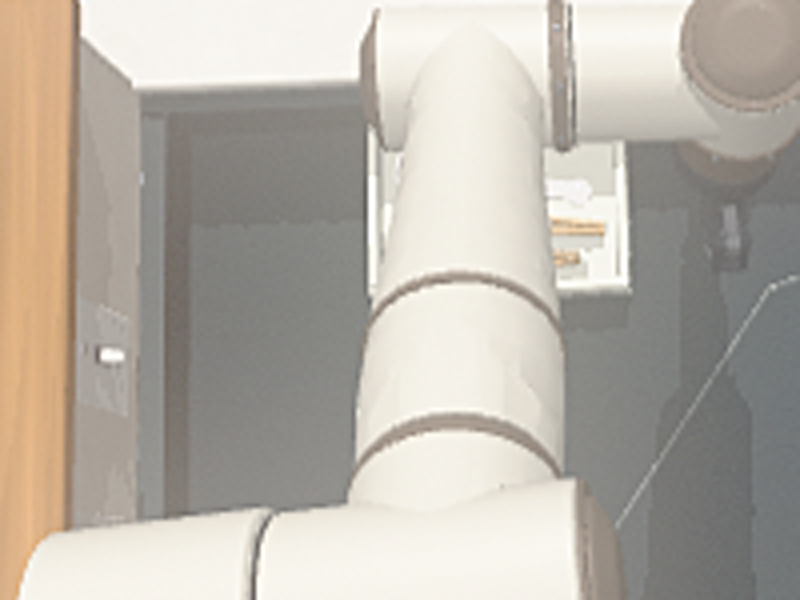

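The last joint hit its range end and the tool tilted slightly. The far-rim line shows the tray still in place. I'll rise and turn half a turn the other way, which gives the same finger line.

Request:
send_rows([
  [[0, 0, -30], [0, 0, -0.14], 85],
  [[0, 0, -30], [0, 0, -0.14], 85],
  [[0, 0, 0], [0, 0, -0.14], 85],
  [[0, 0, 0], [0, 0, -0.14], 85],
  [[0, 0, 0], [0, 0, -0.14], 85],
  [[0, 0, 0], [0, 0, -0.14], 85],
  [[0, 0, 0], [0, 0, -0.14], 85],
  [[0, 0, 0], [0, 0, -0.14], 85],
])

```text
clock: 9.9
position: [668.9, -59.8, 85.3]
ee_rot: [0.171, 0.985, 0.038, -0.006]
contact_force: [-0.5, -0.1, -0.3]
gripper_width: 84.8
grasp_force: 0.0
```

Request:
send_rows([
  [[0, 0, 0], [0, 0, -0.14], 85],
  [[0, 0, 0], [0, 0, -0.14], 85],
  [[0, 0, 0], [0, 0, -0.14], 85],
  [[0, 0, 0], [0, 0, -0.14], 85],
  [[0, 0, 0], [0, 0, -0.14], 85],
  [[0, 0, 0], [0, 0, -0.14], 85],
  [[0, 0, 0], [0, 0, -0.14], 85],
  [[0, 0, 0], [0, 0, -0.14], 85],
])

```text
clock: 10.7
position: [668.9, -59.8, 85.2]
ee_rot: [-0.379, 0.925, 0.035, 0.015]
contact_force: [0.8, -0.7, 0.1]
gripper_width: 84.9
grasp_force: 0.0
```

Request:
send_rows([
  [[0, 0, 0], [0, 0, -0.14], 85],
  [[0, 0, 0], [0, 0, -0.14], 85],
  [[0, 0, 0], [0, 0, -0.14], 85],
  [[0, 0, 0], [0, 0, -0.14], 85],
  [[0, 0, 0], [0, 0, -0.14], 85],
  [[0, 0, 0], [0, 0, -0.14], 85],
  [[0, 0, 0], [0, 0, 0], 85],
  [[0, 0, 0], [0, 0, 0], 85],
])

```text
clock: 11.5
position: [668.3, -60.2, 84.4]
ee_rot: [0.719, -0.694, -0.027, -0.027]
contact_force: [-0.5, -0.6, -0.6]
gripper_width: 85.0
grasp_force: 0.0
```

```bash
cat >> h.py <<'E'
from scipy.spatial.transform import Rotation as Ro
def goto(ps,yaw_y,z):
    "splash xy target, tool-y angle rel. splash x axis (rad), z -> tool-frame shift & turn"
    s=monitor.read_state(); R=Ro.from_quat(s['ee_rot']); p=s['position']
    w=np.r_[RS@np.array(ps)+O,z]
    a=yaw_y+TH; y=np.array([np.cos(a),np.sin(a),0]); zz=np.array([0,0,-1.]); T=Ro.from_matrix(np.c_[np.cross(y,zz),y,zz])
    print('tcp',p.round(1),'spl',spl(p).round(1),'F',s['contact_force'].round(1),'turn',(R.inv()*T).as_rotvec().round(4),'shift now',R.inv().apply(w-p).round(1),'shift after turn',T.inv().apply(w-p).round(1),'j',s['joints'].round(2))
E
python3 -c "
from h import *
goto((-70,-385),np.pi,40)"
```

```text
tcp [668.3 -60.2  84.4] spl [ -73.2 -414.8] F [-0.5 -0.6 -0.6] turn [-0.0015  0.0765 -0.0015] shift now [-26.3  -3.1  46.6] shift after turn [-29.8  -3.2  44.4] j [ 0.11  0.59 -0.01 -0.09 -0.97 -0.03]
```

Request:
send_rows([
  [[0, 0, 0], [-0.0015, 0.0765, -0.0015], 85],
  [[-5, -3, 20], [0, 0, 0], 85],
  [[0, 0, 24], [0, 0, 0], 85],
  [[0, 0, 0], [0, 0, 0], 85],
])

```text
clock: 11.9
position: [667.9, -55.3, 35.9]
ee_rot: [0.72, -0.694, -0.003, 0.003]
contact_force: [-0.7, -0.4, -0.8]
gripper_width: 85.0
grasp_force: 0.0
```

```bash
python3 -c "
from h import *
for q in [(627,143),(630,288),(370,146),(370,292)]: print(spl(cr(q)))
goto((-70,-385),np.pi,1)"
```

```text
[ -27.78181051 -347.11319704]
[-142.77351187 -346.1087199 ]
[ -22.79059126 -147.42885984]
[-138.42463321 -146.55642723]
tcp [667.9 -55.3  35.9] spl [ -73.4 -409.9] F [-0.7 -0.4 -0.8] turn [ 0.0089  0.0003 -0.0003] shift now [-24.9  -3.7  34.9] shift after turn [-24.9  -3.4  34.9] j [ 0.16  0.64 -0.08 -0.   -0.86 -0.12]
```

Request:
send_rows([
  [[0, -3.4, 15], [0.009, 0, 0], 85],
  [[-10, 0, 15], [0, 0, 0], 85],
  [[-12, 0, 4], [0, 0, 0], 85],
  [[-10, 0, 0], [0, 0, 0], 85],
  [[-6, 0, 0], [0, 0, 0], 85],
  [[-3, 0, 0], [0, 0, 0], 85],
  [[-2, 0, 0], [0, 0, 0], 85],
  [[-2, 0, 0], [0, 0, 0], 85],
])

```text
clock: 12.7
position: [672.1, -10.6, 5.4]
ee_rot: [0.721, -0.693, 0.002, -0.003]
contact_force: [-0.9, 0.7, 0.3]
gripper_width: 84.9
grasp_force: 0.0
```

Request:
send_rows([
  [[-2, 0, 0], [0, 0, 0], 85],
  [[-2, 0, 0], [0, 0, 0], 85],
  [[-2, 0, 0], [0, 0, 0], 85],
  [[-2, 0, 0], [0, 0, 0], 85],
  [[-3, 0, 0], [0, 0, 0], 85],
  [[-4, 0, 0], [0, 0, 0], 85],
  [[-5, 0, 0], [0, 0, 0], 85],
  [[-5, 0, 0], [0, 0, 0], 85],
])

```text
clock: 13.5
position: [670.7, 14.0, 4.9]
ee_rot: [0.721, -0.693, 0.002, -0.002]
contact_force: [-0.4, -3.7, 0.4]
gripper_width: 84.8
grasp_force: 2.1
```

```bash
python3 -c "
from h import *
goto((-70,-212),np.pi,2)"
```

```text
tcp [670.7  14.    4.9] spl [ -68.  -340.7] F [-0.4 -3.7  0.4] turn [-0.0057 -0.0001  0.001 ] shift now [-128.7    1.9    2.9] shift after turn [-128.7    2.     2.9] j [ 0.26  0.67 -0.12  0.   -0.78 -0.22]
```

Request:
send_rows([
  [[-6, 0, 1], [-0.006, 0, 0], 85],
  [[-8, 0, 1], [0, 0, 0.001], 85],
  [[-8, 0, 0], [0, 0, 0], 85],
  [[-8, 0, 0], [0, 0, 0], 85],
  [[-8, 0, 0], [0, 0, 0], 85],
  [[-8, 0, 0], [0, 0, 0], 85],
  [[-8, 0, 0], [0, 0, 0], 85],
  [[-6, 0, 0], [0, 0, 0], 85],
])

```text
clock: 14.3
position: [668.6, 73.5, 4.3]
ee_rot: [0.721, -0.693, 0.0, 0.0]
contact_force: [-0.0, -8.3, 6.1]
gripper_width: 85.3
grasp_force: 4.3
```

Request:
send_rows([
  [[-8, 0, 0], [0, 0, 0], 85],
  [[-8, 0, 0], [0, 0, 0], 85],
  [[-8, 0, 0], [0, 0, 0], 85],
  [[-8, 0, 0], [0, 0, 0], 85],
  [[-6, 0, 0], [0, 0, 0], 85],
  [[-4, 0, 0], [0, 0, 0], 85],
  [[-3, 0, 0], [0, 0, 0], 85],
  [[-1, 0, 0], [0, 0, 0], 85],
])

```text
clock: 15.1
position: [666.9, 119.4, 4.3]
ee_rot: [0.721, -0.693, 0.0, 0.0]
contact_force: [-0.4, -7.9, 5.7]
gripper_width: 84.7
grasp_force: 4.2
```

```bash
python3 -c "
from h import *
view('t4');goto((-70,-212),np.pi,2)"
```

```text
tcp [666.9 119.5   4.3] spl [ -67.8 -235.2] F [-0.1 -6.1  5.6] turn [-0.     -0.0011  0.0006] shift now [-23.2   2.2   2.3] shift after turn [-23.2   2.2   2.3] j [ 0.42  0.69 -0.09  0.   -0.79 -0.38]
```

View pics/t4.png

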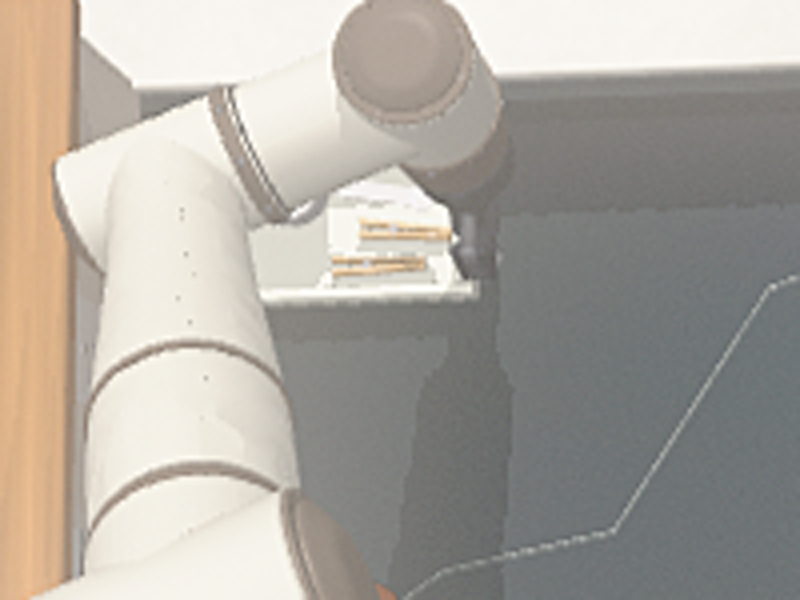

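The tray is still aligned, with its near rim at row ~290 and near-right corner at (480,288). I'll continue slowly to the side splash.

Request:
send_rows([
  [[-3, 0, 0], [0, 0, 0], 85],
  [[-4, 0, 0], [0, 0, 0], 85],
  [[-4, 0, 0], [0, 0, 0], 85],
  [[-3, 0, 0], [0, 0, 0], 85],
  [[-2, 0, 0], [0, 0, 0], 85],
  [[-1, 0, 0], [0, 0, 0], 85],
  [[-1, 0, 0], [0, 0, 0], 85],
])

```text
clock: 15.85
position: [666.2, 137.1, 4.3]
ee_rot: [0.721, -0.693, 0.0, 0.001]
contact_force: [-0.2, -8.3, 5.6]
gripper_width: 85.2
grasp_force: 4.2
```

Request:
send_rows([
  [[-1, 0, 0], [0, 0, 0], 85],
  [[-1, 0, 0], [0, 0, 0], 85],
  [[0, 0, 0], [0, 0, 0], 85],
])

```text
clock: 16.15
position: [666.1, 139.2, 4.3]
ee_rot: [0.721, -0.693, 0.0, 0.0]
contact_force: [-0.4, -6.7, 4.7]
gripper_width: 84.9
grasp_force: 3.9
```

Request:
send_rows([
  [[-1, 0, 0], [0, 0, 0], 85],
  [[-1, 0, 0], [0, 0, 0], 85],
  [[0, 0, 0], [0, 0, 0], 85],
])

```text
clock: 16.45
position: [666.0, 141.2, 4.3]
ee_rot: [0.72, -0.693, 0.0, 0.0]
contact_force: [0.1, -7.4, 4.6]
gripper_width: 85.3
grasp_force: 3.9
```

Request:
send_rows([
  [[-1, 0, 0], [0, 0, 0], 85],
  [[0, 0, 0], [0, 0, 0], 85],
])

```text
clock: 16.65
position: [666.0, 142.1, 4.3]
ee_rot: [0.72, -0.693, 0.0, 0.0]
contact_force: [-0.3, -7.9, 5.8]
gripper_width: 85.1
grasp_force: 4.0
```

Request:
send_rows([
  [[-1, 0, 0], [0, 0, 0], 85],
  [[0, 0, 0], [0, 0, 0], 85],
])

```text
clock: 16.85
position: [665.9, 143.1, 4.3]
ee_rot: [0.72, -0.693, 0.0, 0.0]
contact_force: [-0.8, -7.5, 6.7]
gripper_width: 84.8
grasp_force: 4.0
```

Request:
send_rows([
  [[-1, 0, 0], [0, 0, 0], 85],
  [[0, 0, 0], [0, 0, 0], 85],
])

```text
clock: 17.05
position: [665.9, 143.9, 4.3]
ee_rot: [0.721, -0.693, 0.0, 0.001]
contact_force: [-0.4, -8.7, 5.2]
gripper_width: 85.0
grasp_force: 4.4
```

Request:
send_rows([
  [[-1, 0, 0], [0, 0, 0], 85],
  [[0, 0, 0], [0, 0, 0], 85],
])

```text
clock: 17.25
position: [665.9, 144.0, 4.3]
ee_rot: [0.72, -0.694, 0.001, 0.001]
contact_force: [-0.9, -11.7, 5.4]
gripper_width: 85.1
grasp_force: 5.9
```

Request:
send_rows([
  [[-1, 0, 0], [0, 0, 0], 85],
  [[0, 0, 0], [0, 0, 0], 85],
  [[6, 0, 0], [0, 0, 0], 85],
  [[25, 0, 0], [0, 0, 0], 85],
  [[25, 0, -30], [0, 0, 0.13], 85],
  [[40, 20, -45], [0, 0, 0.13], 85],
])

```text
clock: 17.85
position: [649.9, 62.1, 67.2]
ee_rot: [-0.623, 0.782, 0.001, -0.0]
contact_force: [0.0, -0.5, 0.1]
gripper_width: 85.1
grasp_force: 0.0
```

Request:
send_rows([
  [[40, 20, -40], [0, 0, 0.131], 60],
  [[30, 30, 0], [0, 0, 0.131], 60],
  [[0, 0, 0], [0, 0, 0.131], 60],
  [[0, 0, 0], [0, 0, 0.131], 60],
  [[0, 0, 0], [0, 0, 0.131], 60],
  [[0, 0, 0], [0, 0, 0.131], 60],
  [[0, 0, 0], [0, 0, 0.131], 60],
  [[0, 0, 0], [0, 0, 0.131], 60],
])

```text
clock: 18.65
position: [587.3, 15.9, 101.6]
ee_rot: [-0.148, 0.989, 0.001, 0.001]
contact_force: [0.1, -0.3, -0.4]
gripper_width: 59.8
grasp_force: 0.0
```

Request:
send_rows([
  [[0, 0, 0], [0, 0, 0.131], 60],
  [[0, 0, 0], [0, 0, 0.131], 60],
  [[0, 0, 0], [0, 0, 0], 60],
])

```text
clock: 18.95
position: [587.3, 15.7, 101.6]
ee_rot: [-0.02, 1.0, 0.001, 0.0]
contact_force: [1.2, -1.0, -1.0]
gripper_width: 60.1
grasp_force: 0.0
```

```bash
python3 -c "
from h import *
view('t5');goto((-227-81,-562),np.pi/2,120)"
```

```text
tcp [587.3  15.5 101.6] spl [-151.3 -336. ] F [ 0.7  0.3 -0.3] turn [0.0012 0.0006 0.0042] shift now [ 157.7 -225.3  -18.8] shift after turn [ 156.7 -226.   -18.4] j [ 0.3   0.44 -0.26 -0.   -0.87 -1.83]
```

View pics/t5.png

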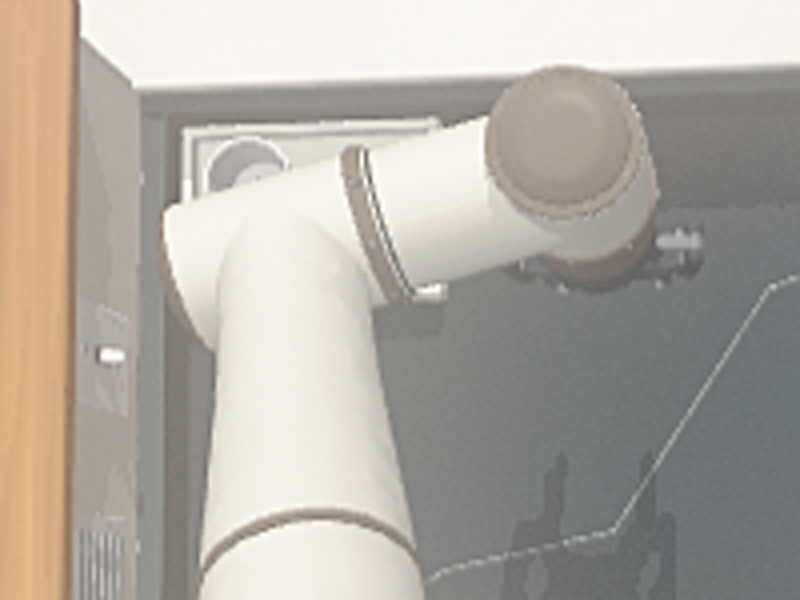

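The tray is in the left corner: rim from (183,128) to (438,120), cup at (245,170). Now the jar.

Request:
send_rows([
  [[35, -10, -10], [0, 0, 0.004], 60],
  [[40, -25, 0], [0, 0, 0], 60],
  [[40, -25, 0], [0, 0, 0], 60],
  [[30, -35, 0], [0, 0, 0], 60],
  [[12, -45, 0], [0, 0, 0], 60],
  [[0, -45, 0], [0, 0, 0], 60],
  [[0, -40, 10], [0, 0, 0], 60],
  [[0, 0, 20], [0, 0, 0], 60],
])

```text
clock: 19.8
position: [440.2, -219.5, 82.7]
ee_rot: [-0.017, 1.0, -0.0, 0.003]
contact_force: [-0.3, 0.9, -0.8]
gripper_width: 60.0
grasp_force: 0.0
```

```bash
python3 -c "
from h import *
im=get_image('top')[:,:,::-1].copy();cv2.imwrite('pics/t6.png',im);hsv=cv2.cvtColor(im,cv2.COLOR_BGR2HSV)
b=((hsv[:,:,0]>100)&(hsv[:,:,0]<130)&(hsv[:,:,1]>180)&(hsv[:,:,2]>90)).astype('uint8')
n,l,s,ce=cv2.connectedComponentsWithStats(b[:, :400]);k=1+np.argmax(s[1:,4]);print(s[k],spl(ray('top',ce[k],80)))
goto((-308,-562),np.pi/2,20)
c=(255*(im[100:240,100:380]/255.)**.5).astype('uint8');cv2.imwrite('pics/t6c.png',cv2.resize(c,None,fx=2.8,fy=2.8,interpolation=cv2.INTER_CUBIC))
"
```

```text
[313 189  28  11 139] [-201.12577456 -572.70268359]
tcp [ 436.7 -217.2   78.6] spl [-310.6 -562.9] F [-0.5 -0.3 -1.7] turn [ 0.0021 -0.0027 -0.0055] shift now [-2.7  0.8 58.6] shift after turn [-2.6  0.9 58.6] j [-0.13  0.33 -0.52 -0.   -0.72 -1.41]
```

View pics/t6c.png

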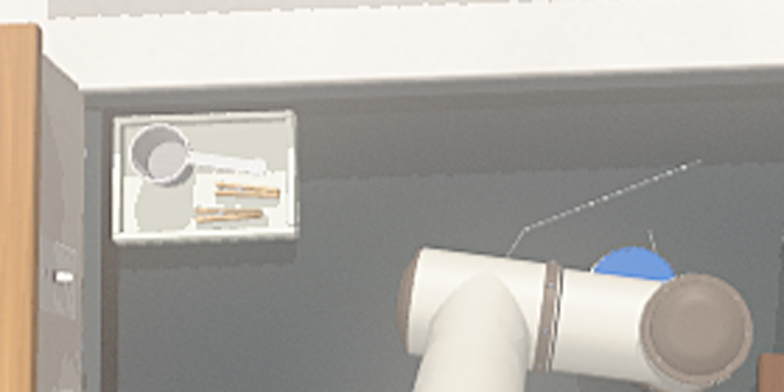

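The tray is fully visible: far-left rim corner (112,116), far-right (298,110), near-left (112,243), with the cup and both pins inside. Quick numeric check against a flush pose.

```bash
python3 - <<'E'
from h import *
im=cv2.imread("pics/t6.png"); g=cv2.cvtColor(im,cv2.COLOR_BGR2GRAY).astype(np.float32)
S=[(0,0),(0,-200),(-140,-200),(-140,0)]
c=np.array([proj("top",np.r_[RS@np.array(s)+O,26]) for s in S]); L=[]
for i in range(4):
    a,b=c[i],c[(i+1)%4]; d=(b-a)/np.linalg.norm(b-a); nn=np.array([d[1],-d[0]]); E=[]
    for f in np.linspace(.12,.88,30):
        s=np.arange(-4,4,.1); q=(a+(b-a)*f+s[:,None]*nn).astype(np.float32)
        v=cv2.remap(g,q[:,0][None].copy(),q[:,1][None].copy(),cv2.INTER_LINEAR)[0]
        k=np.where(v>(v[-8:].mean()+v.max())/2)[0].max(); E.append(spl(ray("top",q[k],26)))
    E=np.array(E); j=0 if i%2==0 else 1
    p=np.polyfit(E[:,1-j],E[:,j],1); print(i,"dist",np.median(E[:,j]).round(1),"slope",p[0].round(4))
E
```

```text
0 dist -2.4 slope 0.0039
1 dist -201.2 slope -0.0184
2 dist -141.9 slope 0.0009
3 dist -1.5 slope -0.0131
```

Request:
send_rows([
  [[0, 0, 20], [0, 0, 0], 60],
  [[-1, 0, 20], [0, 0, -0.005], 60],
  [[-2, 1, 18], [0, 0, 0], 60],
  [[-8, 0, 0], [0, 0, 0], 60],
  [[-8, 0, 0], [0, 0, 0], 60],
  [[-3, 0, 0], [0, 0, 0], 60],
  [[-2, 0, 0], [0, 0, 0], 60],
])

```text
clock: 20.55
position: [463.6, -213.8, 24.6]
ee_rot: [-0.021, 1.0, 0.0, 0.001]
contact_force: [-0.1, -0.4, -0.8]
gripper_width: 59.9
grasp_force: 0.0
```

Request:
send_rows([
  [[-2, 0, 0], [0, 0, 0], 60],
  [[-2, 0, 0], [0, 0, 0], 60],
  [[-2, 0, 0], [0, 0, 0], 60],
  [[-2, 0, 0], [0, 0, 0], 60],
  [[-2, 0, 0], [0, 0, 0], 60],
  [[-2, 0, 0], [0, 0, 0], 60],
  [[-3, 0, 0], [0, 0, 0], 60],
  [[-4, 0, 0], [0, 0, 0], 60],
])

```text
clock: 21.35
position: [480.8, -213.1, 23.4]
ee_rot: [-0.02, 1.0, 0.0, -0.001]
contact_force: [-3.4, -0.2, 1.4]
gripper_width: 60.4
grasp_force: 1.5
```

Request:
send_rows([
  [[-6, 0, 0], [0, 0, 0], 60],
  [[-8, 0, 0], [0, 0, 0], 60],
  [[-8, 0, 0], [0, 0, 0], 60],
  [[-8, 0, 0], [0, 0, 0], 60],
  [[-8, 0, 0], [0, 0, 0], 60],
  [[-8, 0, 0], [0, 0, 0], 60],
  [[-8, 0, 0], [0, 0, 0], 60],
  [[-8, 0, 0], [0, 0, 0], 60],
])

```text
clock: 22.15
position: [543.9, -210.7, 23.5]
ee_rot: [-0.02, 1.0, 0.0, 0.0]
contact_force: [-2.5, 0.4, -0.4]
gripper_width: 60.0
grasp_force: 1.1
```

Request:
send_rows([
  [[-8, 0, 0], [0, 0, 0], 60],
  [[-8, 0, 0], [0, 0, 0], 60],
  [[-8, 0, 0], [0, 0, 0], 60],
  [[-8, 0, 0], [0, 0, 0], 60],
  [[-8, 0, 0], [0, 0, 0], 60],
  [[-8, 0, 0], [0, 0, 0], 60],
  [[-6, 0, 0], [0, 0, 0], 60],
  [[-4, 0, 0], [0, 0, 0], 60],
])

```text
clock: 22.95
position: [601.7, -208.4, 23.6]
ee_rot: [-0.02, 1.0, 0.0, 0.0]
contact_force: [-1.4, -0.5, -1.1]
gripper_width: 60.1
grasp_force: 1.1
```

```bash
python3 - <<'E'
from h import *
im=get_image('top')[:,:,::-1].copy();cv2.imwrite('pics/t7.png',im);hsv=cv2.cvtColor(im,cv2.COLOR_BGR2HSV)
goto((-101,-562),np.pi/2,20)
# flush check: near edge and far edge near tray right part, before slide (t3) vs after (t6)
def edges(f,y0,y1):
    g=cv2.cvtColor(cv2.imread(f),cv2.COLOR_BGR2GRAY).astype(np.float32); r=[]
    for x0,sg in((0,1),(-140,-1)):
        E=[]
        for y in np.linspace(y0,y1,12):
            xs=x0+sg*np.arange(8,-10,-.2)*-1
            q=np.array([proj("top",np.r_[RS@np.array((x,y))+O,26]) for x in xs],np.float32)
            v=cv2.remap(g,q[:,0][None].copy(),q[:,1][None].copy(),cv2.INTER_LINEAR)[0]
            k=np.where(v>(v[-5:].mean()+v.max())/2)[0].max(); E.append(xs[k])
        r.append((np.median(E).round(1),np.polyfit(np.linspace(y0,y1,12),E,1)[0].round(3)))
    return r
print("t3 right part",edges("pics/t3_full.png",-338,-300)); print("t6 right part",edges("pics/t6.png",-190,-150)); print("t6 left",edges("pics/t6.png",-50,-10))
E
```

```text
tcp [ 602.3 -208.4   23.7] spl [-144.8 -560.4] F [-0.2  0.1 -0.8] turn [0.     0.0012 0.0025] shift now [-43.8  -1.7   3.7] shift after turn [-43.8  -1.6   3.7] j [-0.08  0.61 -0.19 -0.   -0.77 -1.45]
t3 right part [(np.float64(9.8), np.float64(-0.161)), (np.float64(-142.0), np.float64(-0.014))]Traceback (most recent call last):
  File "<stdin>", line 16, in <module>
  File "<stdin>", line 11, in edges
  File "h.py", line 8, in proj
    c=camera_info(n);p=c["intrinsics"]@(c["R"]@np.array(X,float)+c["t"]);return p[:2]/p[2]
ValueError: time passes only in moves, steps and waits
```

The tray's near edge reads -142.0 before the slide and -141.9 after, so it stayed flush. Finishing the jar.

Request:
send_rows([
  [[-6, 0, 0], [0, 0, 0], 60],
  [[-8, 0, 0], [0, 0, 0], 60],
  [[-8, 0, 0], [0, 0, 0], 60],
  [[-5, 0, 0], [0, 0, 0], 60],
  [[-4, 0, 0], [0, 0, 0], 60],
  [[-2, 0, 0], [0, 0, 0], 60],
  [[-2, 0, 0], [0, 0, 0], 60],
  [[-1, 0, 0], [0, 0, 0], 60],
])

```text
clock: 23.8
position: [637.1, -207.0, 23.6]
ee_rot: [-0.02, 1.0, 0.0, 0.0]
contact_force: [-2.4, -0.9, -0.6]
gripper_width: 60.0
grasp_force: 1.1
```

Request:
send_rows([
  [[-1, 0, 0], [0, 0, 0], 60],
  [[-1, 0, 0], [0, 0, 0], 60],
  [[-1, 0, 0], [0, 0, 0], 60],
  [[0, 0, 0], [0, 0, 0], 60],
])

```text
clock: 24.2
position: [640.3, -206.8, 23.7]
ee_rot: [-0.02, 1.0, 0.0, 0.0]
contact_force: [-1.2, -0.4, -0.7]
gripper_width: 60.3
grasp_force: 0.9
```

Request:
send_rows([
  [[-1, 0, 0], [0, 0, 0], 60],
  [[-1, 0, 0], [0, 0, 0], 60],
  [[0, 0, 0], [0, 0, 0], 60],
])

```text
clock: 24.5
position: [642.3, -206.8, 23.7]
ee_rot: [-0.02, 1.0, 0.0, 0.0]
contact_force: [-2.2, -0.2, 0.5]
gripper_width: 60.1
grasp_force: 0.9
```

Request:
send_rows([
  [[-1, 0, 0], [0, 0, 0], 60],
  [[-1, 0, 0], [0, 0, 0], 60],
  [[0, 0, 0], [0, 0, 0], 60],
])

```text
clock: 24.8
position: [644.3, -206.7, 23.7]
ee_rot: [-0.02, 1.0, 0.0, 0.0]
contact_force: [-1.8, -0.5, 0.2]
gripper_width: 59.8
grasp_force: 0.9
```

Request:
send_rows([
  [[-1, 0, 0], [0, 0, 0], 60],
  [[-1, 0, 0], [0, 0, 0], 60],
  [[0, 0, 0], [0, 0, 0], 60],
])

```text
clock: 25.1
position: [644.4, -206.7, 23.6]
ee_rot: [-0.02, 1.0, 0.0, -0.002]
contact_force: [-5.9, -0.0, 2.7]
gripper_width: 59.7
grasp_force: 2.8
```

Request:
send_rows([
  [[-1, 0, 0], [0, 0, 0], 60],
  [[0, 0, 0], [0, 0, 0], 60],
])

```text
clock: 25.3
position: [644.5, -206.6, 23.5]
ee_rot: [-0.02, 1.0, 0.0, -0.003]
contact_force: [-7.3, -0.5, 4.8]
gripper_width: 59.9
grasp_force: 3.6
```

The jar touches the splash. Back straight off, rise, look.

Request:
send_rows([
  [[3, 0, 0], [0, 0, 0], 60],
  [[10, 0, 0], [0, 0, 0], 60],
  [[35, 0, 0], [0, 0, 0], 60],
  [[40, 0, 0], [0, 0, 0], 60],
  [[40, 0, -30], [0, 0, 0], 60],
  [[30, 0, -40], [0, 0, 0], 60],
  [[20, 0, -30], [0, 0, 0], 60],
  [[0, 0, 0], [0, 0, 0], 60],
])

```text
clock: 26.1
position: [470.2, -214.4, 128.7]
ee_rot: [-0.02, 1.0, -0.001, 0.006]
contact_force: [0.6, -0.1, -0.1]
gripper_width: 60.1
grasp_force: 0.0
```

```bash
python3 - <<'E'
from h import *
im=get_image('top')[:,:,::-1].copy();cv2.imwrite('pics/t8.png',im);hsv=cv2.cvtColor(im,cv2.COLOR_BGR2HSV)
b=((hsv[:,:,0]>100)&(hsv[:,:,0]<130)&(hsv[:,:,1]>180)&(hsv[:,:,2]>90)).astype('uint8')
n,l,s,ce=cv2.connectedComponentsWithStats(b[:, :400]);k=1+np.argmax(s[1:,4]);print(s[k],spl(ray('top',ce[k],80)))
print(monitor.read_state()['contact_force'])
c=(255*(im[100:300,90:480]/255.)**.5).astype('uint8');cv2.imwrite('pics/t8c.png',cv2.resize(c,None,fx=2,fy=2,interpolation=cv2.INTER_CUBIC))
E
```

```text
Traceback (most recent call last):
ValueError: attempt to get argmax of an empty sequence
```

I have used my 10 picture views, so the last check is numeric (the cap is now in shade).

```bash
python3 - <<'E'
from h import *
for n,f in(("top",cv2.imread("pics/t8.png")),("side",get_image("side")[:,:,::-1].copy())):
    hsv=cv2.cvtColor(f,cv2.COLOR_BGR2HSV)
    b=((hsv[:,:,0]>105)&(hsv[:,:,0]<130)&(hsv[:,:,1]>170)&(hsv[:,:,2]>40)).astype('uint8')
    if n=="top": b[:,410:]=0
    _,l,s,ce=cv2.connectedComponentsWithStats(b)
    for k in range(1,len(s)):
        if s[k][4]>40: print(n,s[k],ce[k].round(1),spl(ray(n,ce[k],80)).round(1))
    print("expected",proj(n,np.r_[RS@np.array((-50,-560.))+O,80]).round(1))
E
```

```text
top [309 143  28  17 238] [324.4 151.4] [ -70.3 -566.9]
expected [321.8 144.9]
side [261 170  23  17 271] [272.2 177.6] [ -59.2 -551.1]
expected [271.6 175.6]
```

```bash
python3 -c "
from bench import job_done
print(job_done())"
```

```text
the job is handed in; nothing more can be done
None
```

The tray is in the left corner, against both splashes, with the cup and clothespins in it, and the jar touches the back splash. It was all done by pushing, in about 26 of the 58 s, and I handed it in. The jar's final position rests on force readings and a numeric image check, since my picture views were used up.

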